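# Take the front panel out of the delivery carrier and stand it to dry

### The job

The wooden noodle delivery carrier has been wiped out and must air: swing the turn button on its roof clear of the front panel, draw the panel up by its pull and out of the grooves, and stand it upright on its lower edge in the middle of a free slot of the draining stand, then let go. Leave the things around where they stand and leave the turn button aside.

Things in the scene. Friction and masses are not known exactly. Their poses are not given: they have to be found in the camera images.
- carrier: Fixed light-wood box, 150 deep (x), 200 wide (y), 150 mm high; origin at the centre of its underside, front faces its own -x, z up. Roof top at z = 150 mm; a folded wire handle lies on the roof 10 mm high at x = -1 to 60 mm. The front is closed by the panel, in two upright grooves open only at the top. Lips 13 mm wide in front of the panel's end edges form the front face, at x = -75 mm.
- groove_mouth (a point): Fixed point of the carrier at (-61, 0, 150) mm: top of the grooves, on the closed panel's mid-plane. The roof ends 3 mm behind the panel, level with its top, so the closed panel cannot be pinched. Grooves are 12 mm wide for the 9 mm panel. Sprung pads rub on its end edges: it moves stiffly (some 5 to 12 N) and stays at any height where it is left, until raised about 90 mm.
- panel: Thin loose wooden board, 9 thick (x), 170 wide (y), 138 mm high (z), about 0.18 kg; origin at the centre of its lower edge, z up along the board. Closed, its origin is at (-61, 0, 12) mm of the carrier, axes parallel. Front (-x) face at -4.5 mm, with a bar-shaped wooden pull. Raised some 60 mm, it can be pinched across its thickness at the top edge, beside or over the button.
- panel_pull (a point): Middle of the lower outer edge of the panel's pull: a wooden bar 110 mm long (y), 18 mm proud of the panel's face, 12 mm high, underside 89 mm above the panel's lower edge. This point is 22.5 mm in front of the board's mid-plane. Axes as the panel. Fingers brought under the bar, leaning to point forward and down at 35 to 45 degrees, can lift the panel by it.
- panel_top (a point): Middle of the panel's top edge, 138 mm above its lower edge. Axes as the panel.
- catch (a joint): Wooden turn button on the carrier's roof: bar 16 mm wide, 2 to 14 mm above the roof, on an upright pin at (-30, 0) mm of the carrier; reaches 56 mm one way, 20 mm the other. At 0 the long end points to the carrier's -x over the panel's top and blocks it; positive is counter-clockwise from above (long end to the carrier's -y); stops at +-1.75 rad. Clear of the panel beyond 1.25 either way.
- catch_tip (a point): On the turn button near the end of the long arm, 48 mm from its pin (8 mm before the round end), 8 mm above the roof. A light sideways push there (about 1 N) turns the button; it stays where it is left.
- stand: Fixed low wooden draining stand; origin at the centre of its underside, z up. Two rails 12 mm high, 112 mm long, along its x at y = +-45 mm, each with four upright 8 mm pegs at x = -39, -13, 13, 39 mm (tops at z = 72 mm). Boards stand on the rails between the pegs, parallel to y. Slots 18 mm wide at x = -26 and 0 are free; a white board 10 x 140 x 85 mm (top at z = 97) is in the one at +26.
- salt_jar: Bystander: jar with yellow lid, 83 mm wide, 185 mm high; origin under its centre.
- timer: Bystander: kitchen timer on edge, 26 x 70 x 64 mm; origin under its centre.
- soap_bottle: Bystander: white bottle, 48 x 68 x 160 mm; origin under its centre.
- tsuyu_bottle: Bystander: dark bottle, 66 mm wide, 222 mm high; origin under its centre.
- tea_mug: Bystander: white mug, 86 mm high; origin under its centre.

How it is judged:
By the outcome, as a careful person would: the job done as asked, in the order asked, and still so for the second after the job is handed in, with the robot touching nothing.
It also fails if it takes over 69 s, if anything falls off the work surface, if the arm or the gripper's body presses on something with over 40 N, if the wrist force passes 120 N, or if a joint passes its speed limit or range.

### The arm

A 6-joint arm with a two-finger parallel gripper is mounted at the origin on the work surface; the furniture and walls round the work are solid. World frame = base frame: x ahead of the robot, y to its left, z up, the work surface at z = 0. Lengths are in m, angles in rad, forces in N, time in s.
With the tool pointing down it reaches from about 0.25 to 0.725 m from the base axis. Payload 4 kg.
Tool frame: the origin (TCP) lies at the very end of the fingers, on their centre line; the grasp point (between the pads) lies 19 mm behind it; x points along the fingers, y is the direction in which the jaws open and shut, and the axes are right-handed (so a half turn about x gives the same grasp; the last joint's range is limited). The gripper opens to 85 mm and grips with 20 to 120 N. Pads are 22 mm wide; open, the fingers measure 114 mm over their backs; the gripper's body (76 mm by 85 mm) begins 54 mm behind the grasp point. The pads swing forward as they close: fully open they stand 13 mm farther back than shut.
Start: joints at [1.213, 0.241, 0.005, 1.335, 0, 1.571], TCP at [0.175, 0.468, 0.231] pointing down, gripper open.
Joint ranges: [-2.72, 2.72], [-1.05, 1.87], [-1.09, 1.28], [-1.99, 2.15], [-1.42, 1.44], [-3.14, 3.14]. Speed limits (rad/s): [2.79, 2.79, 3.14, 3.14, 3.14, 3.14].

### API

Orientations are given as a rotation vector (axis times angle).
In Python, from bench import arm, eyes gives the robot as it stands. Calls block until the motion is done:
- arm.movep(position, orientation): joint-space move of the TCP to a pose.
- arm.move_linear(position, rotation=None, velocity=0.15): straight line of the TCP; rotation=None keeps the orientation; velocity is the mean speed in m/s.
- arm.move_joints(angles): joint-space move.
- arm.let_go() and arm.gripper_close(squeeze=None): open the fingers fully, or close them until they stop; squeeze is the grip in N (None keeps the last).
- arm.pause(seconds).
- arm.ik(position, orientation): joint angles nearest the present ones, or None.
- arm.observe(): the state.
- eyes.grab_frame(name): name is "scene" or "side" or "wrist"; returns a dict with "color" (420x560x3 uint8, red, green, blue), "fx", "fy", "cx", "cy" (pixels), "extrinsics" (4x4, takes a point from camera to world coordinates). Camera axes: x right, y down, z forward; pixel columns grow to the right and rows downward; lengths in m; the calibration is good to about 2 mm. A picture is of the moment at which its call begins. There is no depth.
A pose or a line that the arm cannot do raises arm.PlanningError and nothing moves.
- arm.hand_in(): hands the job in, once; it reports no verdict.
The state is a dict: "time_s": time; "q": joint angles; "dq": joint speeds; "tau": joint torques, N m; "ee_pos": TCP position; "orientation": TCP orientation; "force": force on the tool from outside, world axes, zero at the start; "ft_torque": the same for the moment, N m; "finger_gap": finger opening in m.
Only numpy, scipy, OpenCV 4.12 (cv2) and the standard library are available. Lean on these libraries where they do the work, as an engineer would, in place of code of your own. Each camera call takes 0.05 s, during which the arm holds its last target.

## Working session

There is one attempt and no reset: what is moved stays moved. The work goes in short steps, each a Python script; the robot and the scene stay as the last script left them, time stands still between calls to the robot, and variables do not carry over. Pictures are saved under pics/ and viewed, and the job is handed in when it is done.

```bash
ls; mkdir -p pics; python3 - <<'E'
from bench import arm, eyes
import cv2
for n in ["scene","side","wrist"]:
    f=eyes.grab_frame(n); cv2.imwrite(f"pics/a_{n}.png",f["color"][:,:,::-1])
    print(n,f["fx"],f["fy"],f["cx"],f["cy"]); print(f["extrinsics"].round(4))
s=arm.observe(); print(s["time_s"],s["ee_pos"],s["orientation"],s["finger_gap"])
E
```

```text
pics
scene 494.6940835192288 494.6940835192288 274.54100291912755 213.23321245833637
[[ 0.892  -0.3345  0.304   0.1604]
 [-0.4519 -0.6722  0.5864 -0.728 ]
 [ 0.0082 -0.6605 -0.7508  1.1573]
 [ 0.      0.      0.      1.    ]]
side 398.85718941954144 398.85718941954144 273.29558907924866 206.22731954485488
[[-0.9465 -0.2897  0.142   0.4127]
 [-0.3226  0.8402 -0.4359  0.5752]
 [ 0.0069 -0.4584 -0.8887  1.1131]
 [ 0.      0.      0.      1.    ]]
wrist 346.84878540036493 346.84878540036493 282.8926390486714 210.74193298955876
[[ 0.3498  0.897   0.2703  0.1056]
 [ 0.9368 -0.3342 -0.1035  0.4944]
 [-0.0025  0.2894 -0.9572  0.3722]
 [ 0.      0.      0.      1.    ]]
0.15 [0.17494805 0.46790502 0.23062436] [ 0.27949732  1.55273367 -0.28195615] 0.08523105467787669
```

View pics/a_scene.png

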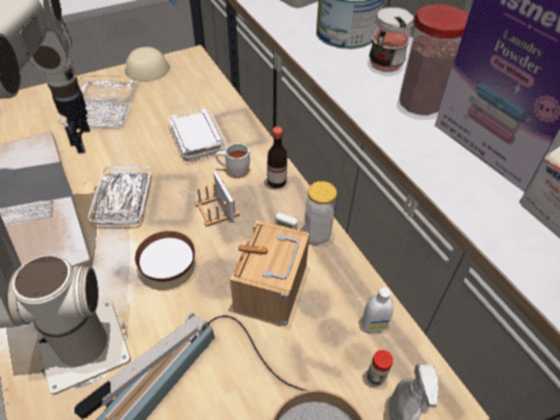

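View pics/a_side.png

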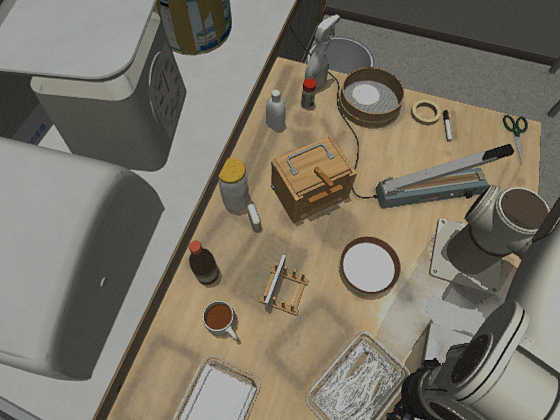

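View pics/a_wrist.png

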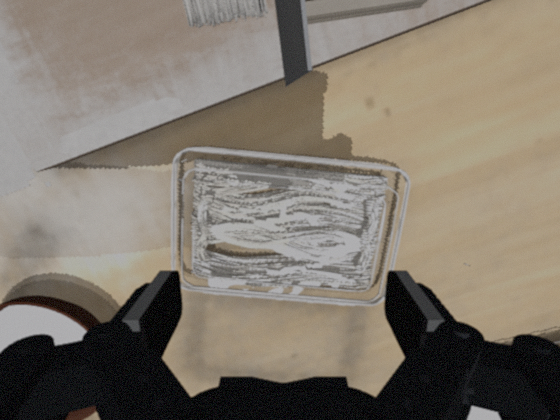

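The overview shows the carrier at scene (270,270) and side (313,180), and the stand at scene (217,200) and side (287,285). The jar, timer and tsuyu bottle stand behind them. I'll zoom in to measure.

```bash
python3 - <<'E'
import cv2
a=cv2.imread("pics/a_scene.png");b=cv2.imread("pics/a_side.png")
cv2.imwrite("pics/c1.png",cv2.resize(a[210:330,220:340],None,fx=5,fy=5,interpolation=cv2.INTER_CUBIC))
cv2.imwrite("pics/c2.png",cv2.resize(b[130:230,260:380],None,fx=6,fy=6,interpolation=cv2.INTER_CUBIC))
cv2.imwrite("pics/c3.png",cv2.resize(a[160:240,180:260],None,fx=7,fy=7,interpolation=cv2.INTER_CUBIC))
cv2.imwrite("pics/c4.png",cv2.resize(b[245:325,240:320],None,fx=7,fy=7,interpolation=cv2.INTER_CUBIC))
E
```

```text
(no output)
```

View pics/c1.png

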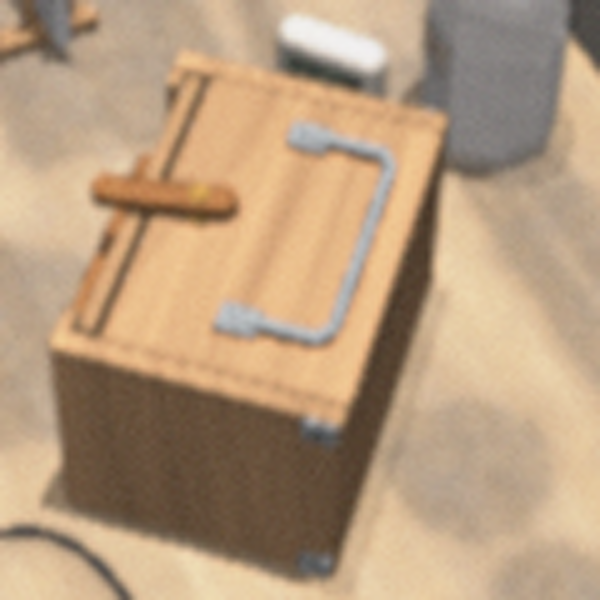

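View pics/c2.png

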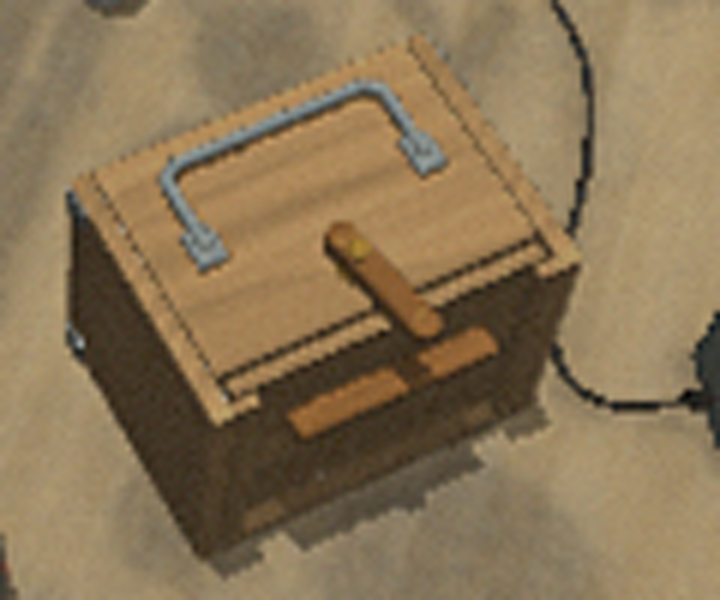

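View pics/c3.png

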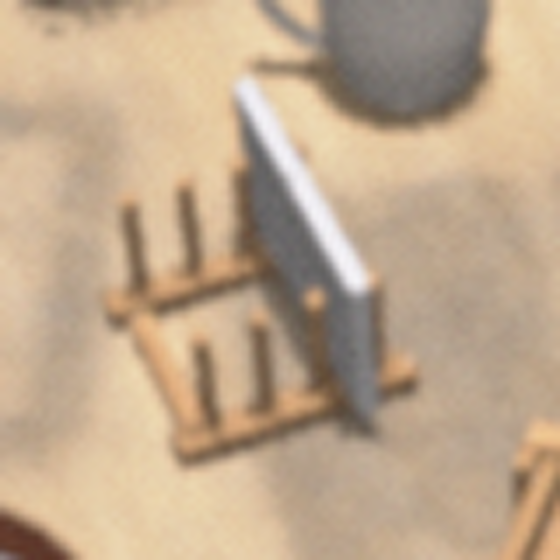

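View pics/c4.png

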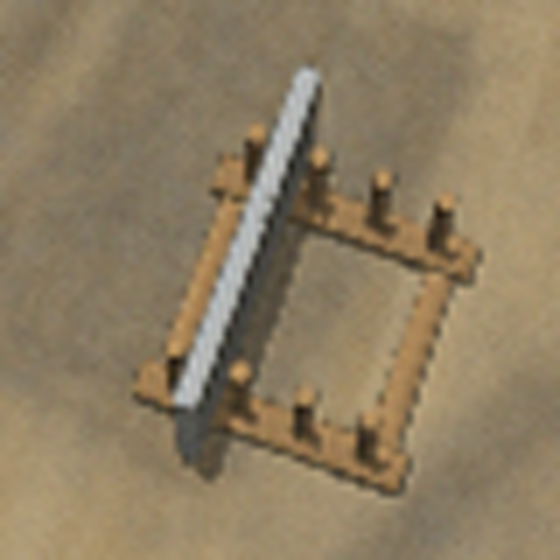

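```bash
cat > h.py <<'E'
import numpy as np
CAM={}
K={"scene":(494.694,274.541,213.233,np.array([[.892,-.3345,.304,.1604],[-.4519,-.6722,.5864,-.728],[.0082,-.6605,-.7508,1.1573]])),
"side":(398.857,273.2956,206.2273,np.array([[-.9465,-.2897,.142,.4127],[-.3226,.8402,-.4359,.5752],[.0069,-.4584,-.8887,1.1131]]))}
def onplane(c,uv,z):
    f,cx,cy,T=K[c]; d=T[:,:3]@np.array([(uv[0]-cx)/f,(uv[1]-cy)/f,1]); o=T[:,3]
    return o+d*(z-o[2])/d[2]
def proj(c,p):
    f,cx,cy,T=K[c]; q=T[:,:3].T@(np.asarray(p)-T[:,3]); return f*q[0]/q[2]+cx,f*q[1]/q[2]+cy
def tri(uv1,uv2):
    A=np.zeros((3,3));b=np.zeros(3)
    for c,uv in (("scene",uv1),("side",uv2)):
        f,cx,cy,T=K[c]; d=T[:,:3]@np.array([(uv[0]-cx)/f,(uv[1]-cy)/f,1]); d/=np.linalg.norm(d)
        P=np.eye(3)-np.outer(d,d);A+=P;b+=P@T[:,3]
    return np.linalg.solve(A,b)
def fit2(L,W):
    L=np.array(L);W=np.array(W)[:,:2];l=L.mean(0);w=W.mean(0);H=(L-l).T@(W-w)
    a=np.arctan2(H[0,1]-H[1,0],H[0,0]+H[1,1]);R=np.array([[np.cos(a),-np.sin(a)],[np.sin(a),np.cos(a)]])
    t=w-R@l; return t,a,(W-(L@R.T+t))
E
python3 - <<'E'
from h import *
C=[(-75,100),(-75,-100),(75,-100),(75,100)]
sc=np.array([(178,60),(55,345),(345,420),(445,117)])/5+[220,210]
sd=np.array([(215,420),(580,265),(415,38),(78,188)])/6+[260,130]
for n,p in (("scene",sc),("side",sd)):
    t,a,r=fit2(np.array(C)/1e3,[onplane(n,u,.15) for u in p]);print("carrier",n,t.round(4),round(a,4),(r*1e3).round(1).tolist())
for u,v in zip(sc,sd):print(tri(u,v).round(4))
Ls=[(-39,-45),(-13,-45),(13,-45),(-39,45),(-13,45),(13,45)]
sc=np.array([(203,345),(260,322),(316,297),(130,207),(186,190),(240,175)])/7+[180,160]
sd=np.array([(443,205),(381,180),(318,155),(369,420),(305,397),(240,372)])/7+[240,245]
for n,p in (("scene",sc),("side",sd)):
    t,a,r=fit2(np.array(Ls)/1e3,[onplane(n,u,.072) for u in p]);print("stand",n,t.round(4),round(a,4),(r*1e3).round(1).tolist())
for u,v in zip(sc,sd):print(tri(u,v).round(4))
# catch tip end
print(onplane("scene",np.array([98,190])/5+[220,210],.164),onplane("side",np.array([428,325])/6+[260,130],.164))
E
```

```text
carrier scene [ 0.4969 -0.0647] -0.7567 [[-2.1, -6.1], [4.0, 2.1], [0.9, 4.7], [-2.8, -0.8]]
carrier side [ 0.4973 -0.054 ] -0.7718 [[1.1, -5.5], [2.0, 2.0], [3.2, 3.7], [-6.4, -0.2]]
[0.5137 0.0603 0.1412]
[ 0.3775 -0.0778  0.1411]
[ 0.4855 -0.1802  0.1427]
[ 0.618  -0.0398  0.1434]
stand scene [0.4741 0.2639] -0.0025 [[-0.6, 0.2], [-0.2, 1.7], [0.5, 4.4], [0.8, -0.7], [0.5, -1.8], [-0.9, -3.7]]
stand side [0.4754 0.2765] -0.0243 [[0.4, 1.4], [0.0, 0.3], [0.3, -0.8], [0.3, -0.3], [-0.5, -0.1], [-0.5, -0.5]]
[0.4367 0.2298 0.06  ]
[0.4626 0.2289 0.0627]
[0.4886 0.2284 0.0663]
[0.4385 0.3193 0.0606]
[0.4643 0.3186 0.06  ]
[0.4901 0.3175 0.0591]
[ 0.43118362 -0.01698118  0.164     ] [ 0.43503998 -0.00736547  0.164     ]
```

```bash
cat >> h.py <<'E'
from scipy.spatial.transform import Rotation as Rn
def rv(xdir,ydir):
    x=np.array(xdir,float);x/=np.linalg.norm(x);y=np.array(ydir,float);y-=x*(x@y);y/=np.linalg.norm(y)
    return Rn.from_matrix(np.c_[x,y,np.cross(x,y)]).as_rotvec()
E
python3 - <<'E'
from bench import arm, eyes
from h import *
import cv2
s=arm.observe();R=Rn.from_rotvec(s["orientation"]).as_matrix();print(R.round(3))
print(arm.ik([.38,.1,.42],rv([0,0,-1],[0,1,0])),arm.ik([.38,.1,.42],rv([0,0,-1],[0,-1,0])))
p=[.38,.1,.40]
for y in ([0,1,0],[0,-1,0]):
    o=rv([0,0,-1],y)
    if arm.ik(p,o) is not None and abs(arm.ik(p,o)[5]-1.571)<1.6: break
arm.movep(p,o)
for n in ["scene","side","wrist"]:
    f=eyes.grab_frame(n); cv2.imwrite(f"pics/b_{n}.png",f["color"][:,:,::-1])
np.save("wristT.npy",f["extrinsics"]);print(f["extrinsics"].round(4))
s=arm.observe();print(s["time_s"],s["ee_pos"],s["q"])
E
```

```text
[[-0.001  0.35   0.937]
 [-0.001  0.937 -0.35 ]
 [-1.    -0.002  0.   ]]
[0.25732371 0.02471642 0.239009   1.78508891 0.         0.25732371] [ 0.25732371  0.02471642  0.239009    1.78508891  0.         -2.88426894]
[[-1.700e-03  9.576e-01  2.883e-01  3.060e-01]
 [ 1.000e+00  1.900e-03 -4.000e-04  1.011e-01]
 [-9.000e-04  2.883e-01 -9.576e-01  5.413e-01]
 [ 0.000e+00  0.000e+00  0.000e+00  1.000e+00]]
1.9667 [0.37987753 0.10061085 0.39955324] [2.58841284e-01 1.68110820e-02 1.77506458e-01 1.73246608e+00
 8.41647872e-05 2.57498602e-01]
```

View pics/b_wrist.png

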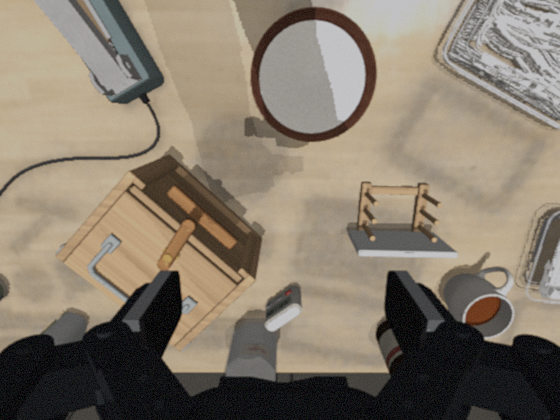

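```bash
python3 - <<'E'
import cv2
from h import *
p=[.38,.1006,.3996]
for n in ["scene","side"]:
    print(proj(n,p))
a=cv2.imread("pics/b_scene.png");b=cv2.imread("pics/b_side.png")
u,v=map(int,proj("scene",p));U,V=map(int,proj("side",p))
A=a[max(0,v-60):v+60,u-60:u+60];B=b[V-60:V+60,U-60:U+60]
print(u-60,max(0,v-60),U-60,V-60)
r=lambda x:cv2.resize(x,(400,400*x.shape[0]//x.shape[1]))
A=r(A);B=r(B);m=min(len(A),len(B))
cv2.imwrite("pics/c5.png",np.hstack([A[:m],B[:m]]))
E
```

```text
(np.float64(193.03923119376321), np.float64(155.90022665669574))
(np.float64(358.7275010350784), np.float64(176.55474331247507))
133 95 298 116
```

View pics/c5.png

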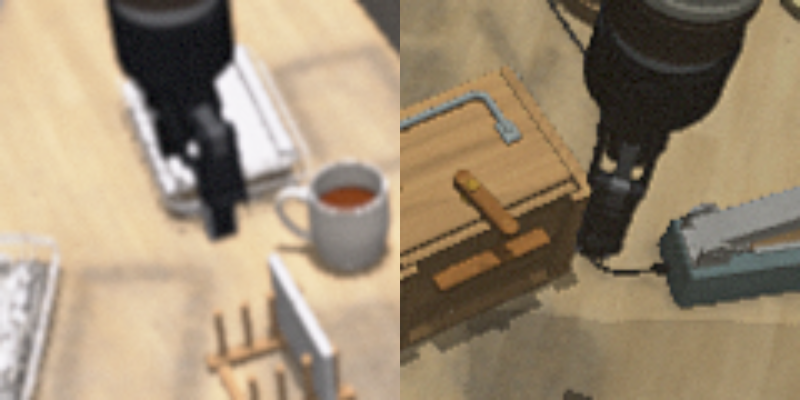

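```bash
python3 - <<'E'
import cv2
from h import *
for z in (.40,.4126):
  for dy in (-.0425,-.057): print("scene",z,dy,np.round(proj("scene",[.38,.1006+dy,z]),1))
  for dy in (.0425,.057): print("side",z,dy,np.round(proj("side",[.38,.1006+dy,z]),1))
w=cv2.imread("pics/b_wrist.png")
cv2.imwrite("pics/c6.png",np.hstack([cv2.resize(w[145:345,50:270],None,fx=3,fy=3,interpolation=cv2.INTER_CUBIC)]))
cv2.imwrite("pics/c7.png",cv2.resize(w[165:275,340:470],None,fx=5,fy=5,interpolation=cv2.INTER_CUBIC))
E
```

```text
scene 0.4 -0.0425 [199.8 167.4]
scene 0.4 -0.057 [202.2 171.4]
side 0.4 0.0425 [354.  193.2]
side 0.4 0.057 [352.3 199.1]
scene 0.4126 -0.0425 [199.2 163.2]
scene 0.4126 -0.057 [201.6 167.2]
side 0.4126 0.0425 [355.2 190.2]
side 0.4126 0.057 [353.5 196.1]
```

View pics/c6.png

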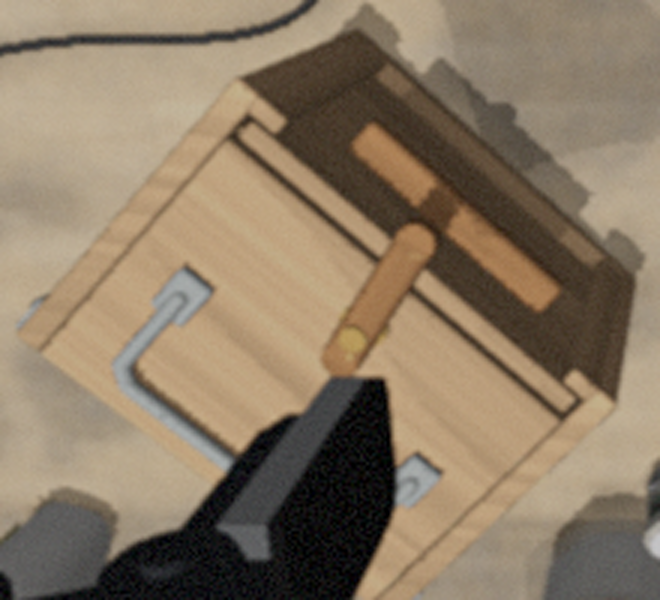

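View pics/c7.png

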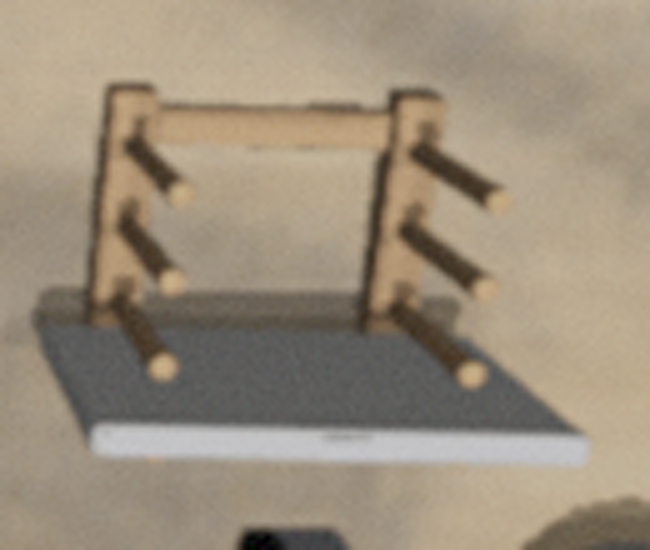

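```bash
cat >> h.py <<'E'
def setw(T): K["wrist"]=(346.8488,282.8926,210.7419,np.asarray(T)[:3])
def px(P,s,off): return (np.array(P)+.5)/s-.5+np.array(off)
E
python3 - <<'E'
from h import *
setw(np.load("wristT.npy"))
p=px([(240,82),(615,403),(20,343)],3,(50,145))
W=[onplane("wrist",u,.15) for u in p]
t,a,r=fit2(np.array([(-75,-100),(-75,100),(75,-100)])/1e3,W);print("carrier",t.round(4),a,(r*1e3).round(1).tolist())
c,s=np.cos(a),np.sin(a)
pin=onplane("wrist",px([(352,340)],3,(50,145))[0],.164)
end=onplane("wrist",px([(420,232)],3,(50,145))[0],.164)
R=np.array([[c,-s],[s,c]])
print("pin,end in carrier",R.T@(pin[:2]-t),R.T@(end[:2]-t))
# panel top edge ends
for q in [(240,128),(572,405)]: print(R.T@(onplane("wrist",px([q],3,(50,145))[0],.15)[:2]-t))
Ls=[(-39,-45),(-13,-45),(13,-45),(-39,45),(-13,45),(13,45)]
p=px([(180,193),(172,282),(162,367),(497,200),(484,288),(470,373)],5,(340,165))
for z in(.072,.062):
  t,a,r=fit2(np.array(Ls)/1e3,[onplane("wrist",u,z) for u in p]);print("stand",t.round(4),a,(r*1e3).round(1).tolist())
for P,nm in(([.437,.23,.072],'peg'),):
  print([proj(n,P) for n in K])
E
```

```text
carrier [ 0.5003 -0.055 ] -0.7602007047134346 [[1.0, 1.9], [-1.7, -3.4], [0.7, 1.4]]
pin,end in carrier [-0.02879485 -0.0015282 ] [-0.08230759 -0.01063211]
[-0.06108833 -0.08719285]
[-0.06078136  0.0840315 ]
stand [0.476 0.275] -0.019375416160085375 [[-0.2, 0.3], [0.1, 0.6], [0.1, 0.2], [-0.1, -0.5], [0.0, -0.2], [0.0, -0.4]]
stand [0.4794 0.2787] -0.019375416160085403 [[-0.8, -0.6], [0.1, -0.3], [0.6, -0.7], [-0.6, 0.5], [0.0, 0.7], [0.6, 0.5]]
[(np.float64(208.46924405629835), np.float64(206.57827393227208)), (np.float64(303.29925108933764), np.float64(272.81632442506424)), (np.float64(374.78262655741685), np.float64(203.91250036829996))]
```

```bash
cat >> h.py <<'E'
CT=np.array([.4992,-.0558]);CA=-.763
ST=np.array([.4757,.2757]);SA=-.021
def fr(t,a,x,y): return t+np.array([np.cos(a)*x-np.sin(a)*y,np.sin(a)*x+np.cos(a)*y])/1e3
def cpt(x,y,z): return np.r_[fr(CT,CA,x,y),z/1e3]
def spt(x,y,z): return np.r_[fr(ST,SA,x,y),z/1e3]
def vec(a,x,y,z=0): return np.array([np.cos(a)*x-np.sin(a)*y,np.sin(a)*x+np.cos(a)*y,z])
def push(th,off=19.,r=42.,z=156.,sg=1):
    d=np.array([-np.cos(th),-np.sin(th)]);m=np.array([np.sin(th),-np.cos(th)])
    q=np.array([-30,0])+r*d-off*m
    return cpt(q[0],q[1],z), rv([0,0,-1],sg*vec(CA,*d))
def lift(rise,ang=40.,gap=4.,dz=-3.,sg=1,back=0.,y=0):
    A=np.radians(ang);c,s=np.cos(A),np.sin(A)
    x=-4.5-gap-11*s; S=(11*s-x-22.5+0)/c if False else (x+11*s+22.5)/c
    z=101+rise-(11*c+S*s)+dz
    return cpt(-61+x-back*c,y,z+back*s), rv(vec(CA,c,0,-s),sg*vec(CA,0,1))
def pinch(rise,depth=30.,sg=1,up=0.): return cpt(-61,0,150+rise-depth+up), rv([0,0,-1],sg*vec(CA,1,0))
def place(edge,depth=30.,sg=1,sx=-26.): return spt(sx,0,edge+138-depth), rv([0,0,-1],sg*vec(SA,1,0))
E
python3 - <<'E'
from h import *
from bench import arm
setw(np.load("wristT.npy"))
f=lambda q:None if q is None else q.round(2)
for sg in(1,-1):
    for th in(.1,.7,1.5): print("push",sg,th,f(arm.ik(*push(th,sg=sg))))
    for a in (35,40,45):
      for r in(0,80): print("lift",sg,a,r,f(arm.ik(*lift(r,ang=a,sg=sg))),f(arm.ik(*lift(r,ang=a,sg=sg,back=60))))
    print("pinch",f(arm.ik(*pinch(75,sg=sg))),f(arm.ik(*pinch(165,sg=sg))))
    print("place",f(arm.ik(*place(14,sg=sg))),f(arm.ik(*place(120,sg=sg))))
print(lift(0)[0])
P=lambda c,x,y,z:print(c,onplane(c,(x,y),z).round(3))
print("jar lid");P("side",234,172,.185);print("jar base");P("wrist",252,352,.13)
print("tsuyu cap");P("side",197,247,.222);print("mug");P("side",219,316,.086);P("wrist",483,311,.086);print("timer");P("wrist",283,300,.06);P("side",254,216,.03)
print(proj("wrist",cpt(-61,0,150)), proj("side",cpt(-83.5,0,101)))
E
```

```text
push 1 0.1 [ 0.01  0.2  -0.24  1.12  0.   -0.9 ]
push 1 0.7 [-0.03  0.17 -0.29  1.11  0.   -1.54]
push 1 1.5 [-0.11  0.17 -0.29  1.11 -0.   -2.42]
lift 1 35 0 [ 0.57  0.29 -0.93  0.02 -0.92  1.17] [ 0.72  0.19 -0.86  0.4  -0.95  1.42]
lift 1 35 80 [ 0.57  0.07 -0.84  0.33 -0.92  1.17] [ 0.72  0.01 -0.75  0.68 -0.95  1.42]
lift 1 40 0 [ 0.52  0.23 -0.91  0.11 -0.82  1.14] [ 0.66  0.13 -0.84  0.43 -0.86  1.35]
lift 1 40 80 [ 0.52  0.03 -0.8   0.41 -0.82  1.14] [ 0.66 -0.03 -0.72  0.71 -0.86  1.35]
lift 1 45 0 [ 0.47  0.19 -0.87  0.19 -0.73  1.11] [ 0.6   0.08 -0.81  0.47 -0.76  1.28]
lift 1 45 80 [ 0.47  0.01 -0.76  0.48 -0.73  1.11] [ 0.6  -0.07 -0.68  0.75 -0.76  1.28]
pinch [-0.03  0.17 -0.18  1.22  0.    2.3 ] [-0.03  0.13  0.01  1.45  0.    2.3 ]
place [ 0.55  0.37 -0.11  1.09  0.    2.14] [0.55 0.3  0.07 1.35 0.   2.14]
push -1 0.1 [ 0.01  0.2  -0.24  1.12  0.    2.25]
push -1 0.7 [-0.03  0.17 -0.29  1.11  0.    1.6 ]
push -1 1.5 [-0.11  0.17 -0.29  1.11  0.    0.72]
lift -1 35 0 [ 0.57  0.29 -0.93  0.02 -0.92 -1.98] [ 0.72  0.19 -0.86  0.4  -0.95 -1.72]
lift -1 35 80 [ 0.57  0.0
[... 264 characters left out ...]
 0.19 -0.87  0.19 -0.73 -2.03] [ 0.6   0.08 -0.81  0.47 -0.76 -1.86]
lift -1 45 80 [ 0.47  0.01 -0.76  0.48 -0.73 -2.03] [ 0.6  -0.07 -0.68  0.75 -0.76 -1.86]
pinch [-0.03  0.17 -0.18  1.22  0.   -0.84] [-0.03  0.13  0.01  1.45  0.   -0.84]
place [ 0.55  0.37 -0.11  1.09  0.   -1.  ] [ 0.55  0.3   0.07  1.35  0.   -1.  ]
[ 0.44385733 -0.00288256  0.07782612]
jar lid
side [0.697 0.055 0.185]
jar base
wrist [0.638 0.058 0.13 ]
tsuyu cap
side [0.692 0.301 0.222]
mug
side [0.606 0.413 0.086]
wrist [0.6   0.402 0.086]
timer
wrist [0.597 0.101 0.06 ]
side [0.63  0.094 0.03 ]
(np.float64(187.6595336591845), np.float64(235.45823159986)) (np.float64(326.2928490286311), np.float64(197.47226345547003))
```

```bash
python3 - <<'E'
from h import *
from bench import arm, eyes
import cv2
arm.gripper_close(30)
p,o=push(.17,off=32,sg=-1,z=200);arm.movep(p,o)
p,o=push(.17,off=32,sg=-1);arm.move_linear(p,o)
for th in (.17,.6,1.05,1.5):
    p,o=push(th,sg=-1);arm.move_linear(p,o,velocity=.12)
    s=arm.observe();print(th,s["force"].round(1),s["time_s"])
p,o=push(1.4,off=32,sg=-1);arm.move_linear(p,o)
p,o=push(1.4,off=32,sg=-1,z=230);arm.move_linear(p,o)
for n in ["wrist","side"]:
    f=eyes.grab_frame(n);cv2.imwrite(f"pics/d_{n}.png",f["color"][:,:,::-1])
    if n=="wrist":np.save("wT2.npy",f["extrinsics"])
print(arm.observe()["time_s"])
b=cv2.imread("pics/d_side.png");cv2.imwrite("pics/d_s.png",cv2.resize(b[130:230,260:380],None,fx=5,fy=5))
E
```

```text
0.17 [-0.4  0.  -0.3] 5.125
0.6 [-0.6  0.  -1. ] 5.7083
1.05 [-0.1 -0.5 -0.5] 6.3083
1.5 [-0.2  0.3 -0.3] 6.9083
7.9167
```

View pics/d_wrist.png

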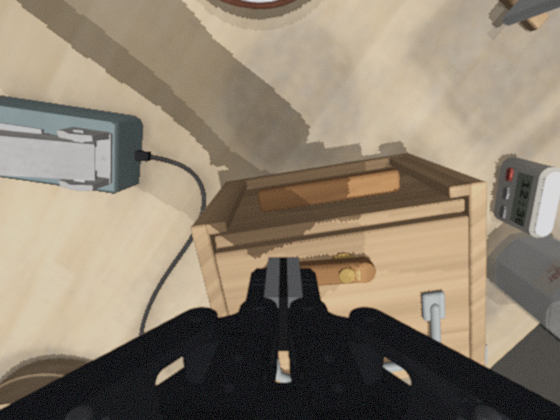

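View pics/d_s.png

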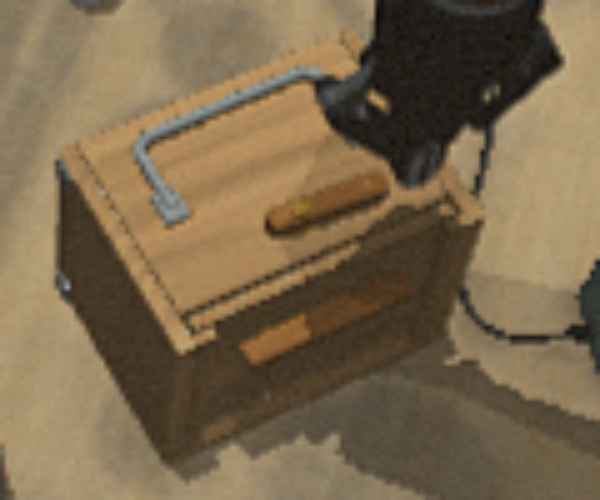

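The wrist view shows the button now parallel to the front, with its pin at (347,275) and the panel free. The roof's front corners at (194,228) and (485,182) give another check on the carrier pose.

```bash
python3 - <<'E'
import cv2
from h import *
w=cv2.imread("pics/d_wrist.png")
cv2.imwrite("pics/d_w.png",cv2.resize(w[150:300,185:495],None,fx=2.5,fy=2.5,interpolation=cv2.INTER_CUBIC))
setw(np.load("wT2.npy"))
for P in [(-75,-100,150),(-75,100,150),(-61,-85,150),(-61,85,150),(-83.5,-55,113),(-83.5,55,113),(-30,0,164)]:
    u=np.array(proj("wrist",cpt(*P)));print(P,((u-[185,150]+.5)*2.5).round(0))
E
```

```text
(-75, -100, 150) [ 10. 195.]
(-75, 100, 150) [760.  72.]
(-61, -85, 150) [ 75. 234.]
(-61, 85, 150) [702. 133.]
(-83.5, -55, 113) [177. 105.]
(-83.5, 55, 113) [538.  45.]
(-30, 0, 164) [406. 311.]
```

View pics/d_w.png

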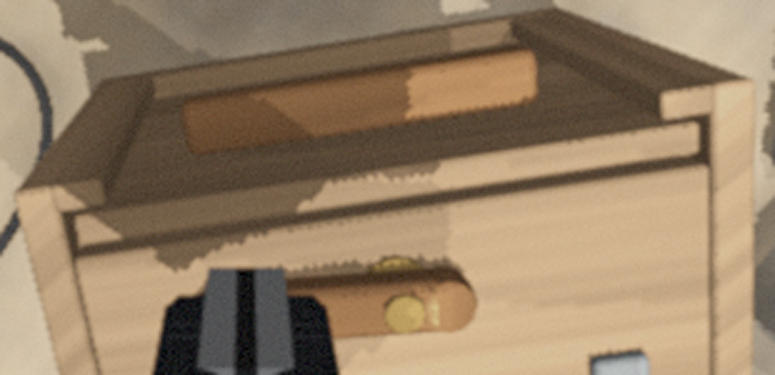

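```bash
python3 - <<'E'
from h import *
setw(np.load("wT2.npy"))
L=[(-75,-100,150),(-75,100,150),(-61,-85,150),(-61,85,150),(-83.5,-55,113),(-83.5,55,113),(-30,0,164)]
p=px([(18,188),(752,80),(77,230),(699,139),(185,102),(535,53),(406,313)],2.5,(185,150))
W=[onplane("wrist",u,l[2]/1e3) for u,l in zip(p,L)]
t,a,r=fit2(np.array(L)[:,:2]/1e3,W);print(t.round(4),a,(r*1e3).round(1).tolist())
for z in (.142,.146):
    W=[onplane("wrist",u,l[2]/1e3-.15+z) for u,l in zip(p,L)]
    t,a,r=fit2(np.array(L)[:,:2]/1e3,W);print(z,t.round(4),a,(r*1e3).round(1).tolist())
E
```

```text
[ 0.499  -0.0568] -0.7813454056398255 [[1.4, 1.8], [-2.0, -1.4], [0.4, 0.3], [-1.0, -0.5], [1.3, 1.4], [-0.4, -1.7], [0.4, 0.1]]
0.142 [ 0.5015 -0.058 ] -0.7811845675789169 [[-1.3, -0.5], [0.3, 1.2], [-1.6, -2.0], [1.3, 1.5], [-0.5, 0.8], [0.1, -0.0], [1.6, -1.0]]
0.146 [ 0.5003 -0.0574] -0.7812635675836197 [[0.1, 0.7], [-0.9, -0.1], [-0.6, -0.8], [0.1, 0.5], [0.4, 1.1], [-0.1, -0.9], [1.0, -0.4]]
```

```bash
sed -i 's/^CT=.*/CT=np.array([.4992,-.0565]);CA=-.777/' h.py; python3 - <<'E'
from h import *
from bench import arm, eyes
import cv2
p,o=lift(70,gap=5,dz=-5,back=70);arm.movep(p,o)
p,o=lift(0,gap=5,dz=-5,back=60);arm.move_linear(p,o)
p,o=lift(0,gap=5,dz=-5);arm.move_linear(p,o,velocity=.08)
s=arm.observe();print(s["force"].round(1),s["ft_torque"].round(2),s["time_s"],s["ee_pos"],p)
p,o=lift(15,gap=5,dz=-5);arm.move_linear(p,o,velocity=.05)
s=arm.observe();print(s["force"].round(1),s["ft_torque"].round(2),s["time_s"])
for n in ["wrist","side"]:
    f=eyes.grab_frame(n);cv2.imwrite(f"pics/e_{n}.png",f["color"][:,:,::-1])
b=cv2.imread("pics/e_side.png");cv2.imwrite("pics/e_s.png",cv2.resize(b[130:230,260:380],None,fx=5,fy=5))
E
```

```text
[-0.3  0.4 -0. ] [ 0.53  0.58 -0.03] 10.3167 [ 0.44416735 -0.00185569  0.07714156] [ 0.44389055 -0.00211183  0.07666522]
[-5.3  3.  -3.9] [ 1.53  1.67 -0.08] 10.7667
```

View pics/e_s.png

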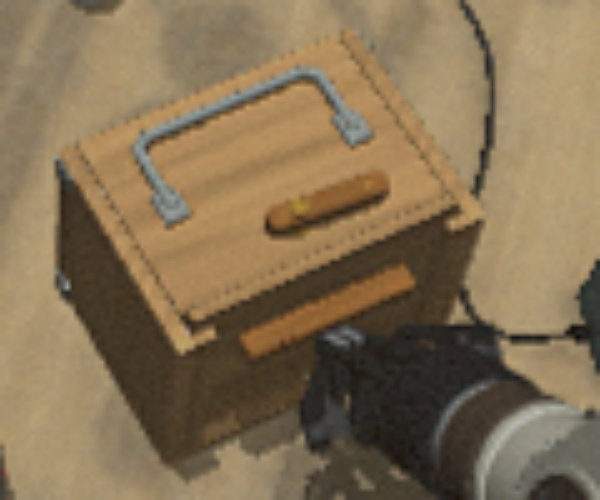

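View pics/e_wrist.png

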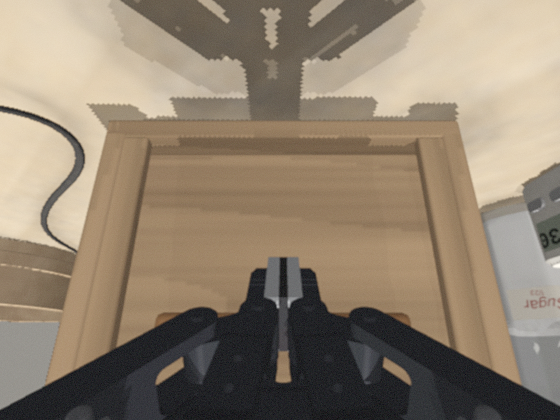

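Contact under the bar is established, with 7 N of reaction pushing down and outward. I'll carry on lifting.

```bash
python3 - <<'E'
from h import *
from bench import arm, eyes
import cv2
for r in (45,82):
    p,o=lift(r,gap=5,dz=-5);arm.move_linear(p,o,velocity=.06)
    s=arm.observe();print(r,s["force"].round(1),s["time_s"],(p-s["ee_pos"]).round(4))
for n in ["scene","side"]:
    f=eyes.grab_frame(n);cv2.imwrite(f"pics/f_{n}.png",f["color"][:,:,::-1])
b=cv2.imread("pics/f_side.png");a=cv2.imread("pics/f_scene.png")
cv2.imwrite("pics/f_s.png",np.hstack([cv2.resize(b[110:230,260:380],None,fx=3.3,fy=3.3),cv2.resize(a[190:310,220:340],None,fx=3.3,fy=3.3)]))
E
```

```text
45 [-4.2  1.9 -4.5] 11.5167 [0.0003 0.0001 0.0002]
82 [-3.   1.9 -8.1] 12.2833 [0.0002 0.0002 0.0001]
```

View pics/f_s.png

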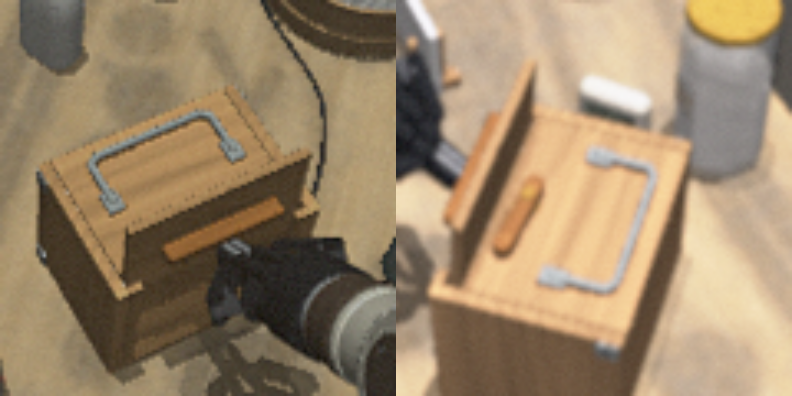

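```bash
python3 - <<'E'
from h import *
from bench import arm, eyes
import cv2
for r in (65,70,75,80):
  print(r,[((np.array(proj("side",cpt(-65.5,y,150+r)))-[260,110]+.5)*3.3).round(0) for y in(-85,85)])
p,o=lift(76,gap=5,dz=-5);arm.move_linear(p,o)
p,o=lift(76,gap=5,dz=-5,back=80);arm.move_linear(p,o)
arm.let_go()
p,o=pinch(77,up=75);arm.movep(p+np.r_[vec(CA,-.05,0)[:2],.04],o)
arm.move_linear(p,o)
f=eyes.grab_frame("wrist");cv2.imwrite("pics/g_wrist.png",f["color"][:,:,::-1]);np.save("wT3.npy",f["extrinsics"])
print(arm.observe()["time_s"])
E
```

```text
65 [array([316., 166.]), array([133., 245.])]
70 [array([317., 162.]), array([133., 242.])]
75 [array([318., 159.]), array([134., 239.])]
80 [array([319., 155.]), array([134., 236.])]
15.6333
```

View pics/g_wrist.png

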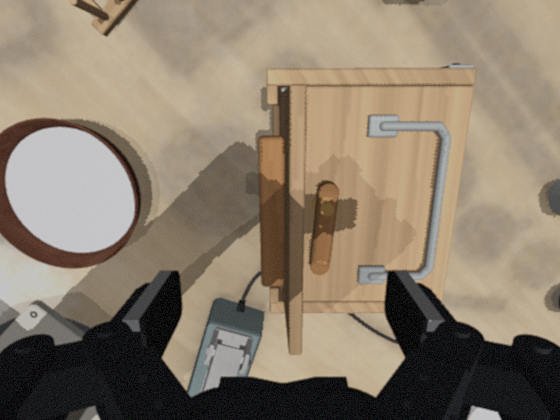

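```bash
python3 - <<'E'
from h import *
setw(np.load("wT3.npy"))
import cv2
w=cv2.imread("pics/g_wrist.png");cv2.imwrite("pics/g_w.png",cv2.resize(w[70:370,255:345],None,fx=2,fy=2,interpolation=cv2.INTER_CUBIC))
R=np.array([[np.cos(CA),-np.sin(CA)],[np.sin(CA),np.cos(CA)]])
for z in (.215,.22,.225,.23,.235):
    a=onplane("wrist",(297,86),z);b=onplane("wrist",(295,353),z)
    print(z,np.linalg.norm(a-b),R.T@(a[:2]-CT),R.T@(b[:2]-CT))
for P in [(-75,100,150),(-75,-100,150),(-30,0,164)]: print(P,np.round(proj("wrist",cpt(*P)),1))
E
```

```text
0.215 0.1714796027661346 [-0.05507023  0.08391813] [-0.05414711 -0.08755899]
0.22 0.16715130045316517 [-0.05525743  0.08366443] [-0.05435762 -0.08348445]
0.225 0.16282299814019566 [-0.05544463  0.08341073] [-0.05456812 -0.07940991]
0.23 0.1584946958272262 [-0.05563183  0.08315702] [-0.05477862 -0.07533537]
0.235 0.1541663935142567 [-0.05581904  0.08290332] [-0.05498913 -0.07126084]
(-75, 100, 150) [265.5  66.7]
(-75, -100, 150) [268.5 314. ]
(-30, 0, 164) [326.4 208.6]
```

View pics/g_w.png

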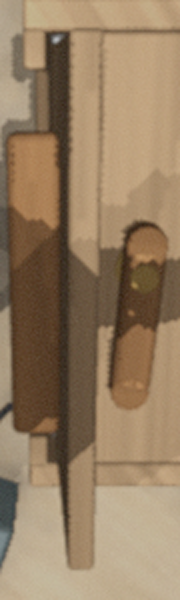

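The wrist view shows the panel's top edge running from (297,86) to (295,353). Its length puts it at z≈0.217, a rise of about 67 mm, leaning back a few mm within the groove play. Pinching it now.

```bash
python3 - <<'E'
from h import *
from bench import arm, eyes
import cv2
o=pinch(67)[1]
arm.move_linear(cpt(-60.5,-1,190),o,velocity=.1)
s=arm.observe();print(s["force"].round(1))
arm.gripper_close(60)
s=arm.observe();print(s["force"].round(1),s["finger_gap"],s["time_s"])
arm.move_linear(cpt(-60.5,-1,215),o,velocity=.06)
s=arm.observe();print(s["force"].round(1),s["finger_gap"])
arm.move_linear(cpt(-60.5,-1,300),o,velocity=.08)
s=arm.observe();print(s["force"].round(1),s["ft_torque"].round(2),s["finger_gap"],s["time_s"])
for n in ["scene","side","wrist"]:
    f=eyes.grab_frame(n);cv2.imwrite(f"pics/h_{n}.png",f["color"][:,:,::-1])
b=cv2.imread("pics/h_side.png");a=cv2.imread("pics/h_scene.png")
cv2.imwrite("pics/h_s.png",np.hstack([cv2.resize(b[60:230,230:400],(400,400)),cv2.resize(a[140:310,200:370],(400,400))]))
E
```

```text
[-0.3  0.3 -0.2]
[ 0.8 -1.1  0.6] 0.007860527764790433 17.2833
[-1.8  1.3  4. ] 0.00831527653178593
[ 0.4 -0.5 -1.8] [-0.    0.02  0.07] 0.008015491670673806 19.0667
```

View pics/h_s.png

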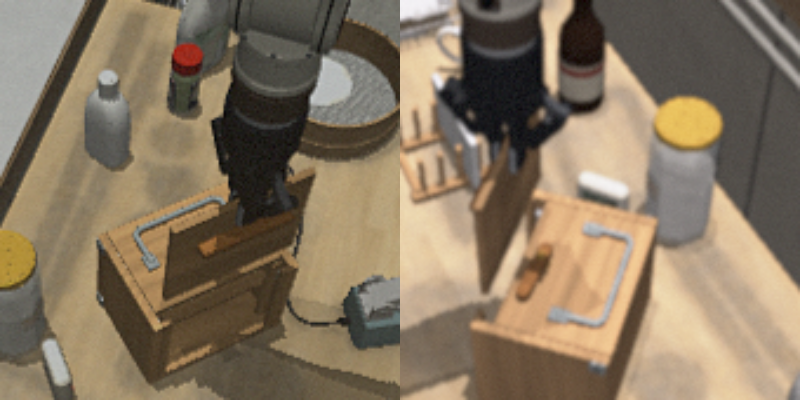

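View pics/h_wrist.png

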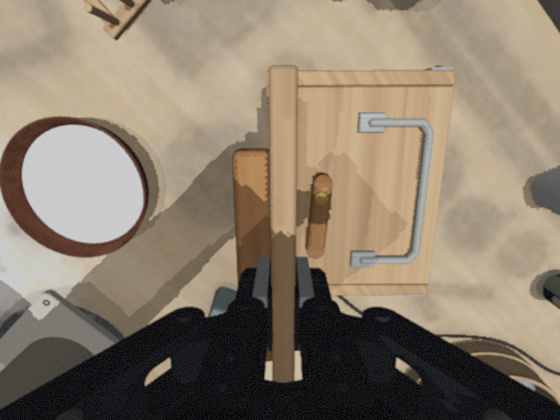

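```bash
python3 - <<'E'
from h import *
from bench import arm, eyes
import cv2
p,o=place(14,depth=27)
p[2]=.305;arm.movep(p,o)
p[2]=.230;arm.move_linear(p,None,velocity=.12)
s=arm.observe();print(s["force"].round(1),s["finger_gap"],s["time_s"],(s["ee_pos"]-p).round(4))
for n in ["scene","side","wrist"]:
    f=eyes.grab_frame(n);cv2.imwrite(f"pics/i_{n}.png",f["color"][:,:,::-1])
np.save("wT4.npy",f["extrinsics"])
b=cv2.imread("pics/i_side.png");a=cv2.imread("pics/i_scene.png")
cv2.imwrite("pics/i_s.png",np.hstack([cv2.resize(b[210:330,220:340],(400,400)),cv2.resize(a[120:240,160:280],(400,400))]))
E
```

```text
[ 0.1  0.3 -1.7] 0.007731742995863718 21.1083 [ 0.0006 -0.0003  0.0008]
```

View pics/i_s.png

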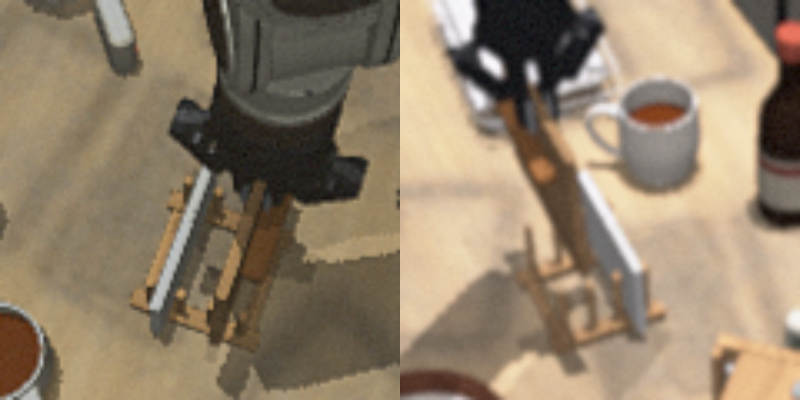

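View pics/i_wrist.png

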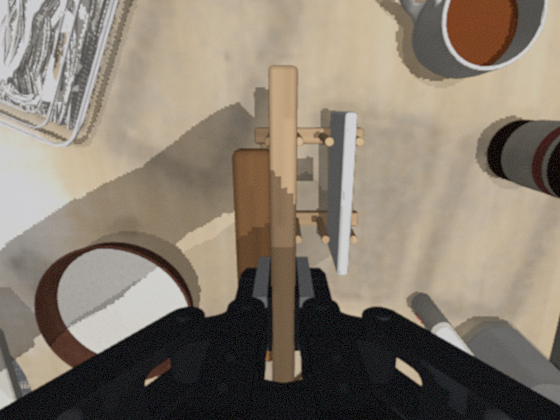

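```bash
python3 - <<'E'
from h import *
import cv2
setw(np.load("wT4.npy"))
for x in(-39,-13,13,39):
  for y in (45,-45): print((x,y),np.round(proj("wrist",spt(x,y,72)),1),end=' ')
w=cv2.imread("pics/i_wrist.png");cv2.imwrite("pics/i_w.png",cv2.resize(w[90:290,230:390],None,fx=3,fy=3,interpolation=cv2.INTER_CUBIC))
E
```

```text
(-39, 45) [266.8 141.9] (-39, -45) [268.1 240.1] (-13, 45) [297.2 141.9] (-13, -45) [296.  240.1] (13, 45) [327.5 141.9] (13, -45) [324.  240.1] (39, 45) [357.9 141.9] (39, -45) [351.9 240. ]
```

View pics/i_w.png

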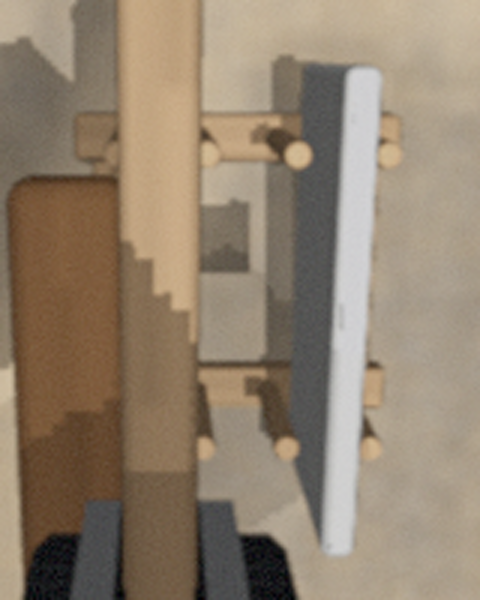

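```bash
python3 - <<'E'
from h import *
from bench import arm, eyes
import cv2
p=spt(-24.8,0,0);
for z in (.225,.160,.135):
    p[2]=z;arm.move_linear(p,None,velocity=.08)
    s=arm.observe();print(z,s["force"].round(1),s["ft_torque"].round(2))
f0=s["force"][2]
while p[2]>.112:
    p[2]-=.0015;arm.move_linear(p,None,velocity=.03);s=arm.observe();print(round(p[2],4),s["force"].round(1),s["time_s"])
    if s["force"][2]-f0>2.5:break
for n in ["scene","side","wrist"]:
    f=eyes.grab_frame(n);cv2.imwrite(f"pics/j_{n}.png",f["color"][:,:,::-1])
b=cv2.imread("pics/j_side.png");a=cv2.imread("pics/j_scene.png")
cv2.imwrite("pics/j_s.png",np.hstack([cv2.resize(b[210:330,220:340],(400,400)),cv2.resize(a[120:240,160:280],(400,400))]))
E
```

```text
0.225 [-0.5  0.8 -1.9] [-0.   -0.01 -0.02]
0.16 [-0.2  0.  -1.8] [ 0.01 -0.   -0.  ]
0.135 [ 0.1  0.2 -0.7] [ 0.01 -0.06  0.05]
0.1335 [ 0.6  0.3 -1.3] 23.175
0.132 [-0.7 -0.3 -2. ] 23.425
0.1305 [ 0.3 -0.4 -1.8] 23.675
0.129 [ 0.2  1.1 -2. ] 23.925
0.1275 [ 0.2 -0.2 -1.5] 24.175
0.126 [-0.7 -0.2 -2.1] 24.425
0.1245 [ 0.1  0.1 -1.3] 24.675
0.123 [-0.7  0.  -1.9] 24.925
0.1215 [-0.6  0.8 -1.3] 25.175
0.12 [-0.2  0.2 -2.5] 25.425
0.1185 [-1.6 -1.6  6.2] 25.675
```

View pics/j_s.png

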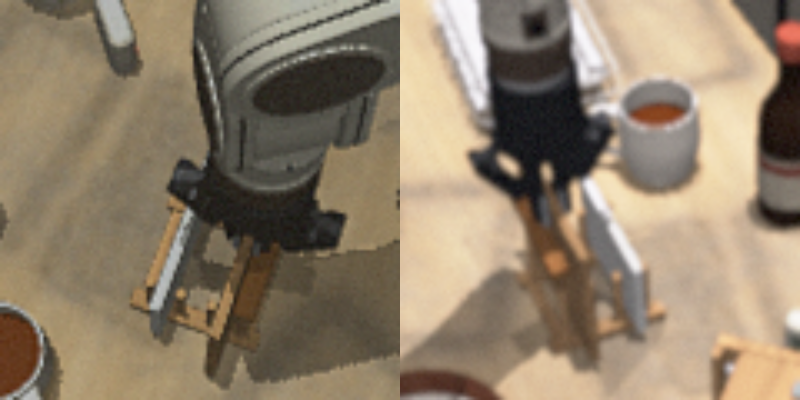

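It touched at TCP z=0.1185. That puts the tip about 31 mm below the top edge at 0.150, so the board is on the rails. Releasing.

```bash
python3 - <<'E'
from h import *
from bench import arm, eyes
import cv2
arm.let_go()
s=arm.observe();print(s["force"].round(1),s["finger_gap"],s["time_s"])
p=spt(-24.8,0,250);arm.move_linear(p,None,velocity=.1)
f=eyes.grab_frame("wrist");cv2.imwrite("pics/k_wrist.png",f["color"][:,:,::-1]);np.save("wT5.npy",f["extrinsics"])
arm.movep([.30,.30,.33],rv([0,0,-1],vec(SA,1,0)))
for n in ["scene","side"]:
    f=eyes.grab_frame(n);cv2.imwrite(f"pics/k_{n}.png",f["color"][:,:,::-1])
b=cv2.imread("pics/k_side.png");a=cv2.imread("pics/k_scene.png")
cv2.imwrite("pics/k_s.png",np.hstack([cv2.resize(b[210:330,220:340],(400,400)),cv2.resize(a[120:240,160:280],(400,400))]))
print(arm.observe()["time_s"])
E
```

```text
[ 1.1  0.7 -0.1] 0.0856349457557977 26.55
28.8917
```

View pics/k_s.png

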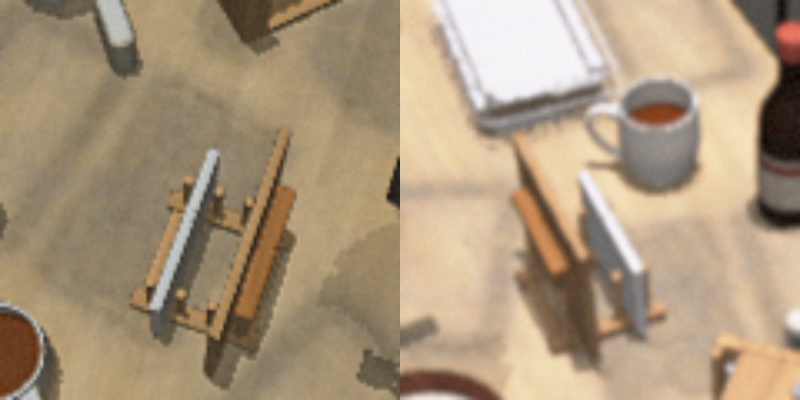

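View pics/k_wrist.png

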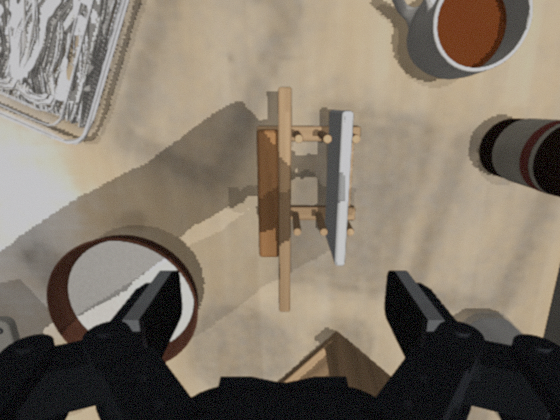

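View pics/k_side.png

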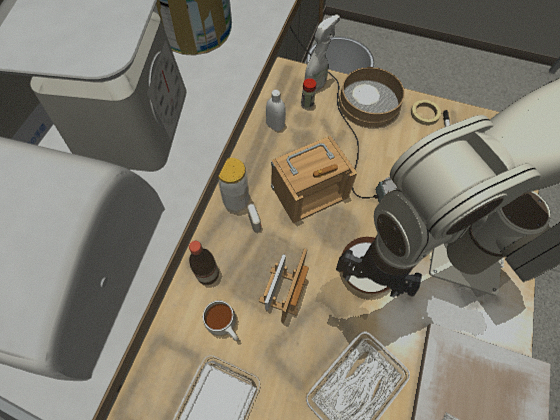

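```bash
python3 - <<'E'
from h import *
setw(np.load("wT5.npy"))
R=np.array([[np.cos(SA),-np.sin(SA)],[np.sin(SA),np.cos(SA)]])
S=lambda u,z:(R.T@(onplane("wrist",u,z)[:2]-ST)*1e3).round(1)
for u in [(285,88),(284.5,310)]:print("panel top",S(u,.15))
for u in [(298,139),(327,138.5),(297,231),(325,230)]:print("peg",S(u,.072))
E
```

```text
panel top [-24.2  85. ]
panel top [-24.3 -81.5]
peg [-12.   45.1]
peg [14.2 45.5]
peg [-11.8 -43.4]
peg [ 15.5 -42.3]
```

The panel's top edge is within about 1 mm of the slot centre relative to the pegs, and y is centred. The button is aside and the robot is clear, so I'm handing in.

```bash
python3 - <<'E'
from bench import arm
s=arm.observe();print(s["force"].round(1),s["time_s"])
arm.hand_in()
E
```

```text
[-0.9 -0.7 -0.1] 28.8917
the job is handed in; nothing more can be done
```

The front panel is out of the carrier and standing upright on its lower edge in the x = -26 slot of the draining stand. I handed the job in at about 29 s. I swung the turn button to about 1.45 rad and raised the panel about 67 mm by its pull. I then pinched its top edge, drew it out of the grooves, set it on the rails until they took its weight, and let go.

**Last checks:**
- **Panel:** it stands within about 1 mm of the slot's centre relative to the pegs, with its width centred to about 1 mm.
- **Surroundings:** the button is still aside, the things around look unmoved, and the robot is clear of everything.
- **Forces:** no reading I took passed about 9 N.

**What disagreed:**
- **Scene camera:** its positions were about 10 mm off from the side and wrist cameras in y, so I relied on those two.
- **Stand position:** the close wrist view put it 1.2 mm from my first estimate. I corrected for that before lowering the panel.
- **Grip depth:** I estimated 27 mm, but where the panel touched down showed about 31 mm.

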